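# Re-rack the grinding heads in reverse order

## Task

Move the four grinding heads from their coloured trays into the four pockets of the empty aluminium rack, one to a pocket and in reverse order: each rack has one yellow end, and the head nearest the yellow end of the full rack must go into the pocket farthest from the yellow end of the empty rack, and so on, so that the last one ends up next to the yellow block. Leave them all standing upright on their working faces at the bottom of their pockets.

Things in the scene. Friction and masses are not known exactly. Their poses are not given: they have to be found in the camera images.
- head_red: Red straight cylindrical stone, red hub. A grinding head, 50 mm across and 60 mm tall, on its working face. The top part is a round upright hub, 28 mm in diameter, from 24 to 57 mm above the underside, to hold it by; the wider part fills the lowest 24 mm. Origin: centre of the underside; z up along the axis. 110 to 220 g. It starts in the red tray, roughly in the middle.
- head_green: Green stone tapering upward, green hub. A grinding head, 50 mm across and 60 mm tall, on its working face. The top part is a round upright hub, 28 mm in diameter, from 24 to 57 mm above the underside, to hold it by; the wider part fills the lowest 24 mm. Origin: centre of the underside; z up along the axis. 110 to 220 g. It starts in the green tray, roughly in the middle.
- head_blue: Blue cup wheel with steel segments round its foot, blue hub. A grinding head, 50 mm across and 60 mm tall, on its working face. The top part is a round upright hub, 28 mm in diameter, from 24 to 57 mm above the underside, to hold it by; the wider part fills the lowest 24 mm. Origin: centre of the underside; z up along the axis. 110 to 220 g. It starts in the blue tray, roughly in the middle.
- head_white: Steel wire cup brush with a white shroud and white hub. A grinding head, 50 mm across and 60 mm tall, on its working face. The top part is a round upright hub, 28 mm in diameter, from 24 to 57 mm above the underside, to hold it by; the wider part fills the lowest 24 mm. Origin: centre of the underside; z up along the axis. 110 to 220 g. It starts in the white tray, roughly in the middle.
- tray_red: red open tray, 74 mm square, rim 12 mm high, walls and floor 3 mm, black liner, fixed. The four trays stand in a row, 80 mm apart, in any order, on the full rack: a fixed 4 mm steel plate with a yellow block (86 x 20 x 16 mm) at one end and a grey one at the other. Origin: centre of the tray's underside, 4 mm above the bench; y along the row TOWARDS THE YELLOW END of the full rack, z up.
- tray_green: green open tray, 74 mm square, rim 12 mm high, walls and floor 3 mm, black liner, fixed. The four trays stand in a row, 80 mm apart, in any order, on the full rack: a fixed 4 mm steel plate with a yellow block (86 x 20 x 16 mm) at one end and a grey one at the other. Origin: centre of the tray's underside, 4 mm above the bench; y along the row TOWARDS THE YELLOW END of the full rack, z up.
- tray_blue: blue open tray, 74 mm square, rim 12 mm high, walls and floor 3 mm, black liner, fixed. The four trays stand in a row, 80 mm apart, in any order, on the full rack: a fixed 4 mm steel plate with a yellow block (86 x 20 x 16 mm) at one end and a grey one at the other. Origin: centre of the tray's underside, 4 mm above the bench; y along the row TOWARDS THE YELLOW END of the full rack, z up.
- tray_white: white open tray, 74 mm square, rim 12 mm high, walls and floor 3 mm, black liner, fixed. The four trays stand in a row, 80 mm apart, in any order, on the full rack: a fixed 4 mm steel plate with a yellow block (86 x 20 x 16 mm) at one end and a grey one at the other. Origin: centre of the tray's underside, 4 mm above the bench; y along the row TOWARDS THE YELLOW END of the full rack, z up.
- out_rack: The empty rack: a fixed aluminium tray, 78 x 300 mm and 14 mm high, divided into a row of four open pockets, 70 mm across the row, 70 mm along it; walls and floor 4 mm thick. Origin: centre of the underside, on the bench; y along the row; pocket centres at y = -111, -37, +37 and +111 mm, x = 0; pocket floor at z = 4 mm. One end carries a yellow block and the other a grey one.
- flag: Yellow end block of the empty rack, 78 x 24 x 16 mm, fixed on the bench against one end of that rack, at y = +162 or -162 mm of the rack. Origin: centre of its underside. The four pocket centres lie 51, 125, 199 and 273 mm from it.
Things that resemble listed ones, but are neither listed nor needed, are in the scene too. Of the things shaped like the head_white, the steel one is meant.

How it is judged:
At the end, for the whole second after the job is handed in: Each head stands in its pocket of the aluminium rack, in reverse order counted from the yellow ends: foot within 5 mm of the pocket floor, axis within 18 mm of the rack's centre line, within 0.12 rad of upright, released and at rest (under 0.02 m/s and 0.3 rad/s) (x of head_red in the frame of out_rack between -0.018 and 0.018 m and z of each of head_red, head_green, head_blue, head_white in the frame of out_rack below 0.009 m and angle between each of head_red, head_green, head_blue, head_white's own z axis and vertical below 0.12 rad and linear speed of each of head_red, head_green, head_blue, head_white below 0.02 m/s and angular speed of each of head_red, head_green, head_blue, head_white below 0.3 rad/s and x of head_green in the frame of out_rack between -0.018 and 0.018 m and x of head_blue in the frame of out_rack between -0.018 and 0.018 m and x of head_white in the frame of out_rack between -0.018 and 0.018 m and y of head_red in the frame of out_rack between -0.13 and 0.13 m and y of head_green in the frame of out_rack between -0.13 and 0.13 m and y of head_blue in the frame of out_rack between -0.13 and 0.13 m and y of head_white in the frame of out_rack between -0.13 and 0.13 m and ((y of tray_red in the frame of tray_green above 0 m and ((horizontal distance between head_red and flag above 0.088 m and horizontal distance between head_green and flag below 0.088 m) or (horizontal distance between head_red and flag above 0.162 m and horizontal distance between head_green and flag below 0.162 m) or (horizontal distance between head_red and flag above 0.236 m and horizontal distance between head_green and flag below 0.236 m))) or (y of tray_green in the frame of tray_red above 0 m and ((horizontal distance between head_green and flag above 0.088 m and horizontal distance between head_red and flag below 0.088 m) or (horizontal distance between head_green and flag above 0.162 m and horizontal distance between head_red and flag below 0.162 m) or (horizontal distance between head_green and flag above 0.236 m and horizontal distance between head_red and flag below 0.236 m)))) and ((y of tray_red in the frame of tray_blue above 0 m and ((horizontal distance between head_red and flag above 0.088 m and horizontal distance between head_blue and flag below 0.088 m) or (horizontal distance between head_red and flag above 0.162 m and horizontal distance between head_blue and flag below 0.162 m) or (horizontal distance between head_red and flag above 0.236 m and horizontal distance between head_blue and flag below 0.236 m))) or (y of tray_blue in the frame of tray_red above 0 m and ((horizontal distance between head_blue and flag above 0.088 m and horizontal distance between head_red and flag below 0.088 m) or (horizontal distance between head_blue and flag above 0.162 m and horizontal distance between head_red and flag below 0.162 m) or (horizontal distance between head_blue and flag above 0.236 m and horizontal distance between head_red and flag below 0.236 m)))) and ((y of tray_red in the frame of tray_white above 0 m and ((horizontal distance between head_red and flag above 0.088 m and horizontal distance between head_white and flag below 0.088 m) or (horizontal distance between head_red and flag above 0.162 m and horizontal distance between head_white and flag below 0.162 m) or (horizontal distance between head_red and flag above 0.236 m and horizontal distance between head_white and flag below 0.236 m))) or (y of tray_white in the frame of tray_red above 0 m and ((horizontal distance between head_white and flag above 0.088 m and horizontal distance between head_red and flag below 0.088 m) or (horizontal distance between head_white and flag above 0.162 m and horizontal distance between head_red and flag below 0.162 m) or (horizontal distance between head_white and flag above 0.236 m and horizontal distance between head_red and flag below 0.236 m)))) and ((y of tray_green in the frame of tray_blue above 0 m and ((horizontal distance between head_green and flag above 0.088 m and horizontal distance between head_blue and flag below 0.088 m) or (horizontal distance between head_green and flag above 0.162 m and horizontal distance between head_blue and flag below 0.162 m) or (horizontal distance between head_green and flag above 0.236 m and horizontal distance between head_blue and flag below 0.236 m))) or (y of tray_blue in the frame of tray_green above 0 m and ((horizontal distance between head_blue and flag above 0.088 m and horizontal distance between head_green and flag below 0.088 m) or (horizontal distance between head_blue and flag above 0.162 m and horizontal distance between head_green and flag below 0.162 m) or (horizontal distance between head_blue and flag above 0.236 m and horizontal distance between head_green and flag below 0.236 m)))) and ((y of tray_green in the frame of tray_white above 0 m and ((horizontal distance between head_green and flag above 0.088 m and horizontal distance between head_white and flag below 0.088 m) or (horizontal distance between head_green and flag above 0.162 m and horizontal distance between head_white and flag below 0.162 m) or (horizontal distance between head_green and flag above 0.236 m and horizontal distance between head_white and flag below 0.236 m))) or (y of tray_white in the frame of tray_green above 0 m and ((horizontal distance between head_white and flag above 0.088 m and horizontal distance between head_green and flag below 0.088 m) or (horizontal distance between head_white and flag above 0.162 m and horizontal distance between head_green and flag below 0.162 m) or (horizontal distance between head_white and flag above 0.236 m and horizontal distance between head_green and flag below 0.236 m)))) and ((y of tray_blue in the frame of tray_white above 0 m and ((horizontal distance between head_blue and flag above 0.088 m and horizontal distance between head_white and flag below 0.088 m) or (horizontal distance between head_blue and flag above 0.162 m and horizontal distance between head_white and flag below 0.162 m) or (horizontal distance between head_blue and flag above 0.236 m and horizontal distance between head_white and flag below 0.236 m))) or (y of tray_white in the frame of tray_blue above 0 m and ((horizontal distance between head_white and flag above 0.088 m and horizontal distance between head_blue and flag below 0.088 m) or (horizontal distance between head_white and flag above 0.162 m and horizontal distance between head_blue and flag below 0.162 m) or (horizontal distance between head_white and flag above 0.236 m and horizontal distance between head_blue and flag below 0.236 m))))); the robot touches nothing.
It also fails if it takes over 90 s, if anything falls off the work surface, if the arm or the gripper's body presses on something with over 40 N, if the wrist force passes 120 N, or if a joint passes its speed limit or range.

## Robot

A 7-joint arm with a two-finger parallel gripper is mounted at the origin on the work surface. World frame = base frame: x ahead of the robot, y to its left, z up, the work surface at z = 0. Lengths are in m, angles in rad, forces in N, time in s.
With the tool pointing down it reaches from about 0.4 to 0.875 m from the base axis. Payload 19.3 kg.
Tool frame: the origin (TCP) lies midway between the tips of the shut fingers; the grasp point (between the pads) lies bot.tcp_to_grasp behind it (bot.tcp_to_grasp is the distance from the TCP to the grasp point, in m); z points along the fingers, y is the line along which they close (so a half turn about z gives the same grasp; the last joint's range is limited). The gripper opens to 85 mm and grips with 20 to 120 N. Pads are 22 mm wide; open, the fingers measure 114 mm over their backs; the gripper's body (76 mm by 85 mm) begins 54 mm behind the grasp point. The pads swing forward as they close: fully open they stand 13 mm farther back than shut.
Start: joints at [-1.306, 0.521, -0.036, 1.599, 0.021, 1.021, -0.113], TCP at [0.205, 0.59, 0.231] pointing down, gripper open.
Joint ranges: [-2.91, 2.91], [-0.3, 2.13], [-1.5, 1.42], [0.17, 2.43], [-1.26, 4.41], [0.16, 1.93], [-2.52, 2.52]. Speed limits (rad/s): [1.89, 1.89, 2.39, 2.39, 3.01, 3.01, 3.01].

## Interface

Orientations are given as [roll, pitch, yaw] about the fixed x, y, z axes, in that order (R = Rz(yaw) Ry(pitch) Rx(roll)).
In Python, from workcell import observe, imaging, bot gives the robot as it stands.
- The arm moves only by the tool send_rows, never from a script. Its argument "plan" is text: rows parted by semicolons, each of 7 numbers parted by spaces: the shift along the tool's x, y, z in m, then the turn, a rotation vector about the tool's x, y, z in degrees, then the finger opening in m, from 0 to 0.0854. In form: dx dy dz rx ry rz claw; .... A call has 1 to 10 rows; each row is the pose to reach, as a shift and turn from the pose commanded when the call began, along the tool's axes at that moment; what a row does not reach only later rows make up. A row lasts 1/12 s, in which the tool goes at most 41.7 mm and 7.16 degrees, less where a joint would pass 70% of its speed; a pose out of reach is approached as far as the arm can. A call with a gripper value outside its range is refused whole. The fingers move at their own pace and stop on an object; "grip_force" is the grip in N (left out, the last holds). Time passes only in rows, so rows that repeat a pose let the fingers close. It gives the time, the measured TCP pose, the force, the opening and the grip force at its end, in the units of the state.
- observe(): the state, without advancing time (a new reading comes with each control period).
- imaging.grab_frame(name): name is "scene" or "top"; returns a dict with "color" (384x512x3 uint8, red, green, blue), "fx", "fy", "cx", "cy" (pixels), "eye" and "orientation" of the camera in the world. Camera axes: x right, y down, z forward; pixel columns grow to the right and rows downward; lengths in m; the calibration is good to about 2 mm. A picture is of the moment at which its call begins. There is no depth.
- bot.job_done(): hands the job in; it is judged then, once.
The state is a dict: "clock": time; "qpos": joint angles; "qd": joint speeds; "joint_efforts": joint torques, N m; "position": TCP position; "tool_rot": TCP orientation; "force": force on the tool from outside, world axes, zero at the start; "moment": the same for the moment, N m; "grip_width": finger opening in m; "finger_force": force on a finger pad.
Only numpy, scipy, OpenCV 4.12 (cv2) and the standard library are available. Lean on these libraries where they do the work, as an engineer would, in place of code of your own. Each camera call takes 0.05 s, during which the arm holds its last target. There are 200 camera calls.

## Working session

There is one attempt and no reset: what is moved stays moved. The work goes in short steps, Python scripts to look and compute and a tool call to move; the robot and the scene stay as the last step left them, time stands still between calls to the robot, and variables do not carry over. Pictures are saved under pics/ and viewed, at most 14 in all, crops included, and the job is handed in when it is done.

Besides the shell and the picture viewer there is one more tool, called after "Request:" by a JSON object that holds its "op" and its "data", one argument or row to a line. send_rows: Moves the arm, as the interface text tells. Its arguments: {"type":"object","properties":{"plan":{"type":"string"},"grip_force":{"type":"number"}},"required":["plan"]}

```bash
mkdir -p pics
python3 - <<'E'
from workcell import observe, imaging, bot
import cv2
print({k:v for k,v in observe().items()}, bot.tcp_to_grasp)
for n in("scene","top"):
    f=imaging.grab_frame(n); cv2.imwrite(f"pics/{n}0.png",cv2.resize(f["color"][:,:,::-1],(800,600),interpolation=cv2.INTER_CUBIC))
    print(n,{k:v for k,v in f.items() if k!="color"})
E
```

```text
{'clock': 0.0, 'qpos': array([-1.30617407,  0.52198178, -0.03630718,  1.59999413,  0.02118535,
        1.02105452, -0.11283323]), 'qd': array([ 1.39588187e-03, -7.92609928e-05, -4.31302758e-04, -1.04853326e-04,
       -2.26796966e-04,  2.37129804e-04, -1.82647732e-03]), 'joint_efforts': array([-3.54060239e-04, -9.27116561e+01,  1.97914816e+00, -3.69923151e+01,
        1.77694269e-02,  8.29361379e-03, -2.12403296e-05]), 'position': array([0.20531233, 0.58998096, 0.23075099]), 'tool_rot': array([-3.14054168e+00,  7.09063991e-05,  2.80670178e+00]), 'force': array([ 0.83016311,  0.33401482, -0.45640247]), 'moment': array([ 0.00802702, -0.00601101, -0.03350689]), 'finger_force': 0.0, 'grip_width': 0.08519060800497293} 0.0187
scene {'fx': 389.0500260646513, 'fy': 389.0500260646513, 'cx': 248.35563445489998, 'cy': 189.3872983806841, 'eye': array([1.06672567, 0.14724359, 0.48720951]), 'orientation': array([-2.24149865, -0.02097722,  1.86313908])}
top {'fx': 457.8442879077894, 'fy': 457.8442879077894, 'cx': 258.3323403059524, 'cy': 188.46848087205882, 'eye': array([ 0.37017588, -0.02198073,  1.04726385]), 'orientation': array([-3.01638559, -0.01338746, -1.56177993])}
```

View pics/top0.png

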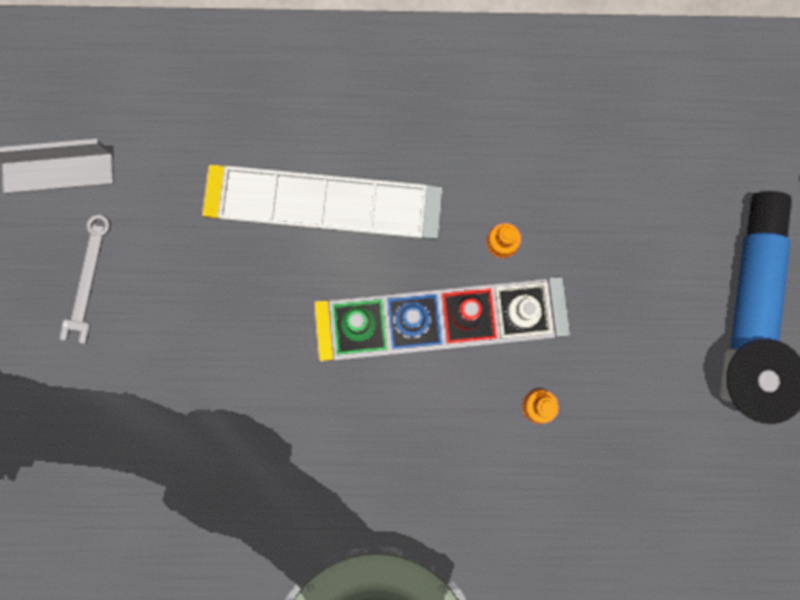

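View pics/scene0.png

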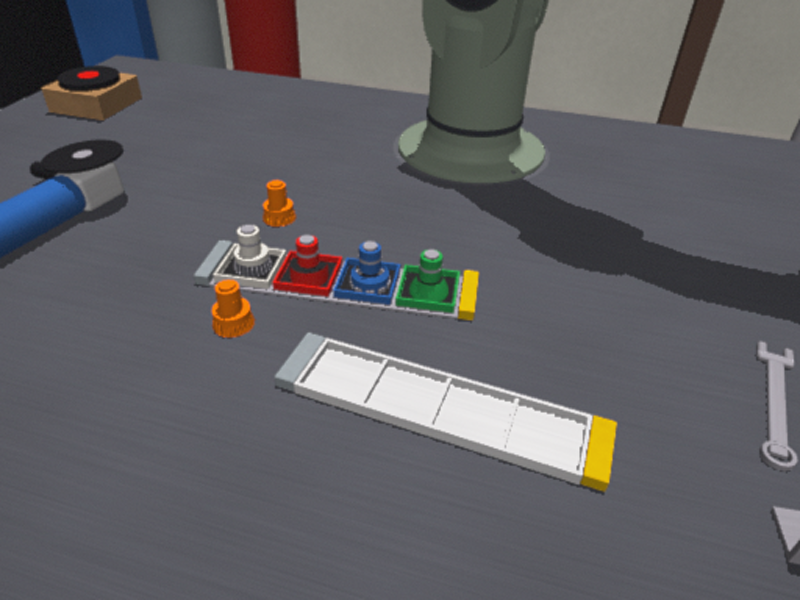

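```bash
cat > h.py <<'E'
import numpy as np,cv2
from scipy.spatial.transform import Rotation as Ro
from workcell import observe, imaging, bot
def ray(f,u,v,z):
    R=Ro.from_euler('xyz',f["orientation"]).as_matrix()
    d=R@np.array([(u-f["cx"])/f["fx"],(v-f["cy"])/f["fy"],1]); e=f["eye"]
    return e+d*(z-e[2])/d[2]
def blobs(m,lo=20):
    n,_,s,c=cv2.connectedComponentsWithStats(m.astype(np.uint8))
    return [(int(s[i,4]),c[i].round(1),s[i,:4]) for i in range(1,n) if s[i,4]>=lo]
E
python3 - <<'E'
from h import *
f=imaging.grab_frame("top"); im=f["color"]; hsv=cv2.cvtColor(im,cv2.COLOR_RGB2HSV); H,S,V=cv2.split(hsv)
for n,m in dict(yellow=(H>20)&(H<32)&(S>150)&(V>120),red=((H<6)|(H>174))&(S>150)&(V>60),green=(H>50)&(H<80)&(S>120),blue=(H>100)&(H<125)&(S>120)).items():
    for a,c,b in blobs(m,60): print(n,a,c,b,ray(f,*c,.016).round(4))
grey=(S>10)&(S<45)&(V>120)&(V<200)&(H>70)&(H<115)
for a,c,b in blobs(grey,15): print("grey",a,c,b,ray(f,*c,.016).round(4),"z67",ray(f,*c,.067).round(4))
# white region outer contour of rack
m=(S<40)&(V>205); 
for a,c,b in blobs(m,10): print("white",a,c,b,ray(f,*c,.014).round(4),"z67",ray(f,*c,.067).round(4))
cr=im[170:280,195:375,::-1]; cv2.imwrite("pics/c1.png",cv2.resize(cr,None,fx=4.4,fy=4.4,interpolation=cv2.INTER_NEAREST))
g=imaging.grab_frame("scene")
cr=g["color"][105:225,115:315,::-1]; cv2.imwrite("pics/c2.png",cv2.resize(cr,None,fx=4,fy=4,interpolation=cv2.INTER_NEAREST))
E
```

```text
yellow 310 [135.9 122.2] [130 106  13  34] [0.651  0.2489 0.016 ]
yellow 323 [206.7 211.5] [201 193  12  38] [0.4466 0.0812 0.016 ]
red 215 [299.4 200.9] [283 185  34  34] [ 0.4727 -0.1279  0.016 ]
red 73 [300.  196.6] [294 191  15  14] [ 0.4825 -0.1293  0.016 ]
green 92 [222.7 206. ] [214 192  30  34] [0.4594 0.0455 0.016 ]
green 187 [227.7 209.2] [219 198  21  20] [0.4522 0.0341 0.016 ]
blue 2069 [486.5 184.3] [468 149  37  74] [ 0.5153 -0.5567  0.016 ]
blue 111 [269.5 200.5] [249 189  33  32] [ 0.4729 -0.0601  0.016 ]
blue 153 [264.5 202.9] [254 194  21  21] [ 0.4674 -0.0489  0.016 ]
white 92 [211.6   2.1] [202   0  20   5] [0.9489 0.0813 0.014 ] z67 [0.9192 0.076  0.067 ]
white 65 [294.8   2.7] [289   0  13   7] [ 0.9506 -0.1181  0.014 ] z67 [ 0.9209 -0.1132  0.067 ]
white 53 [323.1   3.9] [316   0  13   7] [ 0.9487 -0.1861  0.014 ] z67 [ 0.919  -0.1777  0.067 ]
white 19 [335.4   2.7] [333   1   7   5] [ 0.9522 -0.2158  0.014 ] z67 [ 0.9224 -0.2058  0.067 ]
white 4105 [207.  129.1] [140 107 133  45] [0.6372 0.0851 0.014 ] z67 [0.6235 0.0796 0.067 ]
white 62 [329.  183.1] [317 181
[... 326 characters left out ...]
 ] z67 [ 0.4724 -0.2021  0.067 ]
white 10 [281.4 195.7] [281 193   2   7] [ 0.4844 -0.0872  0.014 ] z67 [ 0.4785 -0.0839  0.067 ]
white 44 [301.1 197.2] [298 194   7   8] [ 0.4814 -0.132   0.014 ] z67 [ 0.4757 -0.1264  0.067 ]
white 37 [264.  202.1] [261 199   7   7] [ 0.4694 -0.0478  0.014 ] z67 [ 0.4643 -0.0464  0.067 ]
white 37 [227.2 204.8] [224 202   7   7] [0.4624 0.0355 0.014 ] z67 [0.4576 0.0325 0.067 ]
white 10 [ 41.8 207.5] [ 41 206   3   4] [0.452  0.4519 0.014 ] z67 [0.4478 0.4276 0.067 ]
white 14 [283.4 214.1] [283 211   2   8] [ 0.4426 -0.0918  0.014 ] z67 [ 0.4389 -0.0883  0.067 ]
white 141 [262.3 223.4] [215 218  98  11] [ 0.4211 -0.0443  0.014 ] z67 [ 0.4185 -0.0432  0.067 ]
```

View pics/c1.png

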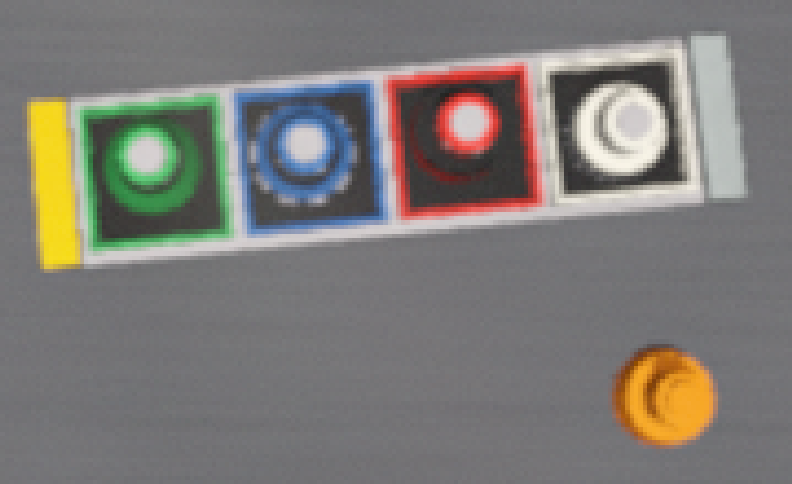

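View pics/c2.png

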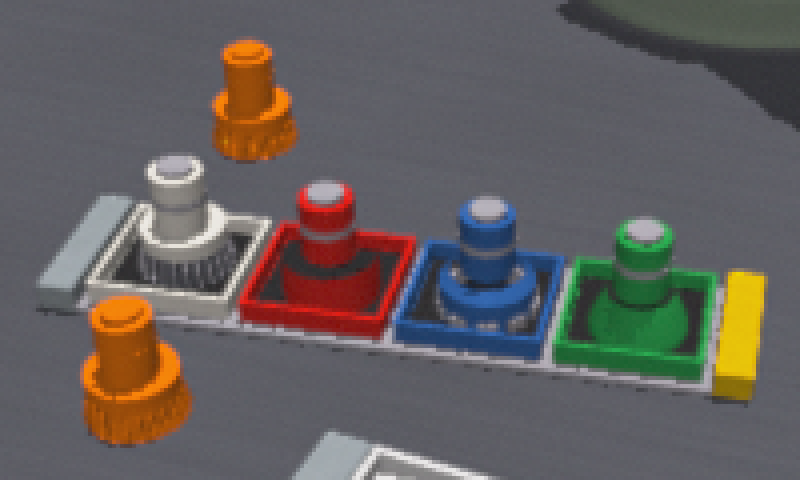

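The white-bodied head with steel wire bristles at top (338,197) is the real head_white. The orange shapes at (323,153) and (346,260) are decoys: same shape but all orange and outside the trays. Order from the yellow end is green, blue, red, white, and both yellow ends are at +y. In the empty rack, counting from yellow, that means white, red, blue, green.

Run:
```python
from h import *
from scipy.optimize import least_squares
f=imaging.grab_frame("top"); im=f["color"]; hsv=cv2.cvtColor(im,cv2.COLOR_RGB2HSV); H,S,V=cv2.split(hsv)
roi=np.zeros(H.shape,bool); roi[100:160,120:290]=1
m=roi&((V>130)); 
c=max(cv2.findContours(m.astype(np.uint8),0,2)[0],key=cv2.contourArea); r=cv2.minAreaRect(c)
P=[ray(f,*p,.015) for p in cv2.boxPoints(r)]; print("rack rect",r,np.round(P,4)); C=np.mean(P,0)
P=np.array(P); e=[P[1]-P[0],P[2]-P[1]]; L=max(e,key=np.linalg.norm); W=min(e,key=np.linalg.norm);print(np.linalg.norm(L),np.linalg.norm(W))
d=L/np.linalg.norm(L); d=d*np.sign(d[1]); print("center",C.round(4),"dir",d.round(3))
print("yellow expected",(C+.162*d).round(4))
for n,y in zip(("white","red","blue","green"),(111,37,-37,-111)): print(n,(C+d*y/1000).round(4))
# caps, two views
g=imaging.grab_frame("scene"); gh=cv2.cvtColor(g["color"],cv2.COLOR_RGB2HSV)
caps=dict(green=((227.2,204.8),(643,230)),blue=((264,202.1),(487,209)),red=((301.1,197.2),(325,192)),white=((338.6,197.5),(176,165)))
for n,(t,s) in caps.items():
    s=(115+(s[0]+.5)/4-.5,105+(s[1]+.5)/4-.5)
    print(n,ray(f,*t,.067).round(4),ray(g,*s,.067).round(4))
```

```text
rack rect ((205.86288452148438, 128.58351135253906), (152.9307098388672, 35.607845306396484), 5.5275397300720215) [[ 0.6116  0.2654  0.015 ]
 [ 0.6956  0.2613  0.015 ]
 [ 0.665  -0.092   0.015 ]
 [ 0.5813 -0.0842  0.015 ]]
0.35452683313473776 0.0841111179066912
center [0.6384 0.0876 0.015 ] dir [ 0.086  0.996 -0.   ]
yellow expected [0.6524 0.249  0.015 ]
white [0.648  0.1982 0.015 ]
red [0.6416 0.1245 0.015 ]
blue [0.6352 0.0508 0.015 ]
green [ 0.6288 -0.023   0.015 ]
green [0.4576 0.0325 0.067 ] [0.4604 0.0279 0.067 ]
blue [ 0.4643 -0.0464  0.067 ] [ 0.467  -0.0483  0.067 ]
red [ 0.4757 -0.1264  0.067 ] [ 0.478  -0.1283  0.067 ]
white [ 0.4759 -0.2074  0.067 ] [ 0.4789 -0.2084  0.067 ]
```

Request:
{"op": "send_rows", "data": {
  "plan": "-0.01 -0.01 0 0 0 3 0.085; -0.03 -0.03 0 0 0 9 0.085; -0.055 -0.058 0 0 0 16 0.085; -0.08 -0.084 0 0 0 23 0.085; -0.105 -0.11 0 0 0 30 0.085; -0.13 -0.137 0 0 0 37 0.085; -0.155 -0.163 0 0 0 44 0.085; -0.18 -0.189 0 0 0 51 0.085; -0.205 -0.216 0 0 0 58 0.085; -0.22 -0.231 0 0 0 62 0.085"
}}

```text
clock: 1.13
position: [0.3383, 0.2964, 0.2315]
tool_rot: [3.142, 0.0, 1.715]
force: [1.2, -0.0, 1.4]
grip_width: 0.0844
finger_force: 0.0
```

Request:
{"op": "send_rows", "data": {
  "plan": "-0.02 0.006 0 0 0 2 0.085; -0.055 0.016 0.02 0 0 6 0.085; -0.095 0.028 0.03 0 0 8.3 0.085; -0.135 0.039 0.04 0 0 8.3 0.085; -0.172 0.05 0.05 0 0 8.3 0.085; -0.21 0.061 0.06 0 0 8.3 0.085; -0.245 0.071 0.075 0 0 8.3 0.085; -0.27 0.078 0.09 0 0 8.3 0.085; -0.28 0.081 0.1 0 0 8.3 0.085; -0.28 0.081 0.1 0 0 8.3 0.085"
}}

```text
clock: 1.97
position: [0.4603, 0.0329, 0.1297]
tool_rot: [-3.14, 0.001, 1.576]
force: [-0.8, -0.2, -0.8]
grip_width: 0.0853
finger_force: 0.0
```

Request:
{"op": "send_rows", "data": {
  "plan": "-0.002 -0.001 0.015 0 0 0 0.085; -0.002 -0.001 0.04 0 0 0 0.085; -0.002 -0.001 0.065 0 0 0 0.085; -0.002 -0.001 0.085 0 0 0 0.085; -0.002 -0.001 0.095 0 0 0 0.085; -0.002 -0.001 0.095 0 0 0 0.06; -0.002 -0.001 0.095 0 0 0 0.035; -0.002 -0.001 0.095 0 0 0 0.015; -0.002 -0.001 0.095 0 0 0 0.015; -0.002 -0.001 0.095 0 0 0 0.015",
  "grip_force": 50
}}

```text
clock: 2.8
position: [0.4598, 0.0338, 0.0373]
tool_rot: [3.14, -0.0, 1.58]
force: [-3.3, -0.5, 23.4]
grip_width: 0.0264
finger_force: 48.0
```

Request:
{"op": "send_rows", "data": {
  "plan": "0 0 0 0 0 0 0.015; 0 0 0 0 0 0 0.015; 0 0 0 0 0 0 0.015; 0 0 0 0 0 0 0.015; 0 0 -0.005 0 0 0 0.015; 0 0 -0.015 0 0 0 0.015; 0 0 -0.03 0 0 0 0.015; 0 0 -0.045 0 0 0 0.015; 0 0 -0.05 0 0 0 0.015; 0 0 -0.05 0 0 0 0.015"
}}

```text
clock: 3.63
position: [0.46, 0.0338, 0.0878]
tool_rot: [3.139, -0.001, 1.58]
force: [-0.8, 0.1, -2.1]
grip_width: 0.0263
finger_force: 49.3
```

Request:
{"op": "send_rows", "data": {
  "plan": "0 0.015 -0.01 0 0 0 0.015; 0 0.045 -0.01 0 0 0 0.015; -0.005 0.08 -0.01 0 0 0 0.015; -0.02 0.115 -0.01 0 0 0 0.015; -0.04 0.145 -0.01 0 0 0 0.015; -0.055 0.162 -0.01 0 0 0 0.015; -0.0585 0.1685 -0.005 0 0 0 0.015; -0.0585 0.1685 0.005 0 0 0 0.015; -0.0585 0.1685 0.02 0 0 0 0.015; -0.0585 0.1685 0.03 0 0 0 0.015"
}}

```text
clock: 4.47
position: [0.6267, -0.0225, 0.0541]
tool_rot: [-3.139, -0.001, 1.58]
force: [-0.2, 0.1, -1.9]
grip_width: 0.0265
finger_force: 49.6
```

Run:
```python
from h import *
g=imaging.grab_frame("scene"); cv2.imwrite("pics/a1.png",cv2.resize(g["color"][120:330,100:420,::-1],None,fx=2.4,fy=2.4,interpolation=cv2.INTER_CUBIC))
s=observe(); print(s["position"],s["grip_width"],s["force"])
```

```text
[ 0.62587849 -0.02235525  0.05265909] 0.026349929237134032 [-2.95205067 -0.25700049 -4.22209704]
```

View pics/a1.png

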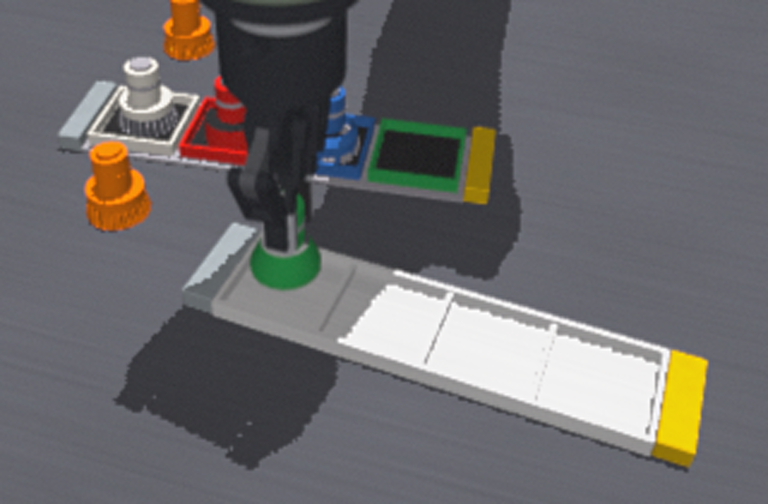

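The green head is upright in the fingers over the grey-end pocket, at crop (285,262).

Request:
{"op": "send_rows", "data": {
  "plan": "0 0.003 0.008 0 0 0 0.015; 0 0.003 0.014 0 0 0 0.015; 0 0.003 0.018 0 0 0 0.015; 0 0.003 0.0185 0 0 0 0.015; 0 0.003 0.0185 0 0 0 0.015; 0 0.003 0.0185 0 0 0 0.03; 0 0.003 0.0185 0 0 0 0.045; 0 0.003 0.0185 0 0 0 0.06; 0 0.003 0.0185 0 0 0 0.07; 0 0.003 0.0185 0 0 0 0.07"
}}

```text
clock: 5.35
position: [0.6314, -0.0234, 0.0381]
tool_rot: [3.141, -0.0, 1.58]
force: [0.1, 0.6, 0.3]
grip_width: 0.0698
finger_force: 0.0
```

Request:
{"op": "send_rows", "data": {
  "plan": "0 0 -0.01 0 0 0 0.07; 0 0 -0.03 0 0 0 0.07; 0 0 -0.06 0 0 0 0.085; 0 0 -0.09 0 0 0 0.085; 0 -0.02 -0.095 0 0 0 0.085; -0.005 -0.055 -0.095 0 0 0 0.085; -0.01 -0.09 -0.095 0 0 0 0.085; -0.018 -0.125 -0.095 0 0 0 0.085; -0.024 -0.152 -0.095 0 0 0 0.085; -0.024 -0.162 -0.095 0 0 0 0.085"
}}

```text
clock: 6.18
position: [0.4659, -0.0501, 0.1336]
tool_rot: [-3.14, -0.0, 1.578]
force: [0.8, -0.1, 1.2]
grip_width: 0.0849
finger_force: 0.0
```

Request:
{"op": "send_rows", "data": {
  "plan": "0.003 0 0.015 0 0 0 0.085; 0.003 0 0.04 0 0 0 0.085; 0.003 0 0.065 0 0 0 0.085; 0.003 0 0.085 0 0 0 0.085; 0.003 0 0.094 0 0 0 0.085; 0.003 0 0.094 0 0 0 0.06; 0.003 0 0.094 0 0 0 0.035; 0.003 0 0.094 0 0 0 0.015; 0.003 0 0.094 0 0 0 0.015; 0.003 0 0.094 0 0 0 0.015"
}}

```text
clock: 7.02
position: [0.4699, -0.0458, 0.0398]
tool_rot: [3.14, -0.0, 1.58]
force: [-4.1, 1.1, 26.6]
grip_width: 0.0266
finger_force: 47.9
```

Request:
{"op": "send_rows", "data": {
  "plan": "0 0 0 0 0 0 0.015; 0 0 0 0 0 0 0.015; 0 0 0 0 0 0 0.015; 0 0 -0.005 0 0 0 0.015; 0 0 -0.015 0 0 0 0.015; 0 0 -0.03 0 0 0 0.015; 0 0 -0.045 0 0 0 0.015; 0 0 -0.06 0 0 0 0.015; 0 0 -0.06 0 0 0 0.015; 0 0 -0.06 0 0 0 0.015"
}}

```text
clock: 7.85
position: [0.47, -0.0457, 0.0998]
tool_rot: [3.14, -0.0, 1.58]
force: [-0.3, 0.5, -2.0]
grip_width: 0.0264
finger_force: 49.4
```

Request:
{"op": "send_rows", "data": {
  "plan": "0.005 0.015 -0.005 0 0 0 0.015; 0.02 0.045 -0.01 0 0 0 0.015; 0.04 0.08 -0.01 0 0 0 0.015; 0.065 0.115 -0.01 0 0 0 0.015; 0.085 0.145 -0.01 0 0 0 0.015; 0.093 0.161 -0.01 0 0 0 0.015; 0.095 0.166 0 0 0 0 0.015; 0.095 0.166 0.02 0 0 0 0.015; 0.095 0.166 0.04 0 0 0 0.015; 0.095 0.166 0.05 0 0 0 0.015"
}}

```text
clock: 8.68
position: [0.6327, 0.0501, 0.0456]
tool_rot: [-3.138, 0.001, 1.579]
force: [-0.4, -0.3, -1.5]
grip_width: 0.0267
finger_force: 49.7
```

Request:
{"op": "send_rows", "data": {
  "plan": "0 0 0 0 0 0 0.015; 0 0 0.006 0 0 0 0.015; 0 0 0.01 0 0 0 0.015; 0 0 0.012 0 0 0 0.015; 0 0 0.012 0 0 0 0.015; 0 0 0.012 0 0 0 0.03; 0 0 0.012 0 0 0 0.045; 0 0 0.012 0 0 0 0.06; 0 0 0.012 0 0 0 0.07; 0 0 0.012 0 0 0 0.07"
}}

```text
clock: 9.52
position: [0.6347, 0.0506, 0.0369]
tool_rot: [3.141, -0.0, 1.58]
force: [-0.4, -0.1, 0.6]
grip_width: 0.0701
finger_force: 0.0
```

Request:
{"op": "send_rows", "data": {
  "plan": "0 0 -0.01 0 0 0 0.07; 0 0 -0.03 0 0 0 0.07; 0 0 -0.06 0 0 0 0.085; 0 0 -0.09 0 0 0 0.085; -0.015 -0.014 -0.098 0 0 0 0.085; -0.04 -0.036 -0.098 0 0 0 0.085; -0.068 -0.061 -0.098 0 0 0 0.085; -0.096 -0.087 -0.098 0 0 0 0.085; -0.124 -0.112 -0.098 0 0 0 0.085; -0.15 -0.136 -0.098 0 0 0 0.085"
}}

```text
clock: 10.35
position: [0.4985, -0.102, 0.1356]
tool_rot: [3.141, 0.0, 1.58]
force: [1.5, -0.6, -0.5]
grip_width: 0.0852
finger_force: 0.0
```

Run:
```python
from h import *
print(observe()["position"])
g=imaging.grab_frame("scene"); cv2.imwrite("pics/a2.png",cv2.resize(g["color"][120:330,100:420,::-1],None,fx=2.4,fy=2.4,interpolation=cv2.INTER_CUBIC))
```

```text
[ 0.49848405 -0.10195032  0.13562476]
```

View pics/a2.png

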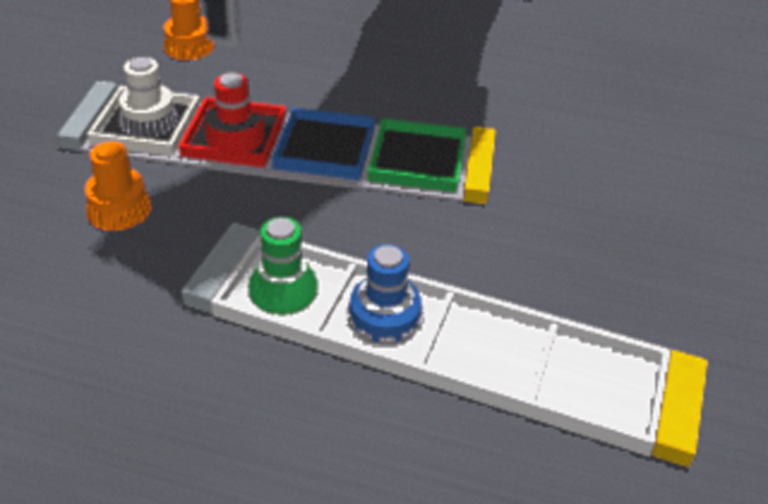

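Green (280,270) and blue (387,300) are standing in their two pockets, with red and white still in their trays.

Request:
{"op": "send_rows", "data": {
  "plan": "-0.015 -0.014 0 0 0 0 0.085; -0.025 -0.022 0.015 0 0 0 0.085; -0.025 -0.022 0.04 0 0 0 0.085; -0.025 -0.022 0.065 0 0 0 0.085; -0.025 -0.022 0.085 0 0 0 0.085; -0.025 -0.022 0.096 0 0 0 0.085; -0.025 -0.022 0.096 0 0 0 0.06; -0.025 -0.022 0.096 0 0 0 0.035; -0.025 -0.022 0.096 0 0 0 0.015; -0.025 -0.022 0.096 0 0 0 0.015"
}}

```text
clock: 11.23
position: [0.4788, -0.1259, 0.04]
tool_rot: [3.14, 0.0, 1.58]
force: [0.1, -0.1, 0.4]
grip_width: 0.0384
finger_force: 0.0
```

Request:
{"op": "send_rows", "data": {
  "plan": "0 0 0 0 0 0 0.015; 0 0 0 0 0 0 0.015; 0 0 0 0 0 0 0.015; 0 0 0 0 0 0 0.015; 0 0 -0.005 0 0 0 0.015; 0 0 -0.015 0 0 0 0.015; 0 0 -0.03 0 0 0 0.015; 0 0 -0.05 0 0 0 0.015; 0 0 -0.07 0 0 0 0.015; 0 0 -0.07 0 0 0 0.015"
}}

```text
clock: 12.07
position: [0.4796, -0.1262, 0.1126]
tool_rot: [3.137, 0.001, 1.579]
force: [1.4, -0.3, -0.3]
grip_width: 0.0264
finger_force: 49.3
```

Request:
{"op": "send_rows", "data": {
  "plan": "0.012 0.008 0 0 0 0 0.015; 0.04 0.024 0 0 0 0 0.015; 0.074 0.045 0 0 0 0 0.015; 0.108 0.067 0 0 0 0 0.015; 0.142 0.089 0 0 0 0 0.015; 0.176 0.112 0 0 0 0 0.015; 0.208 0.135 0 0 0 0 0.015; 0.235 0.154 0 0 0 0 0.015; 0.247 0.163 0.01 0 0 0 0.015; 0.249 0.164 0.025 0 0 0 0.015"
}}

```text
clock: 12.9
position: [0.6417, 0.1287, 0.0844]
tool_rot: [3.139, -0.002, 1.584]
force: [-0.3, 1.1, -2.4]
grip_width: 0.0261
finger_force: 49.4
```

Request:
{"op": "send_rows", "data": {
  "plan": "0 0 0.02 0 0 0 0.015; 0 0 0.035 0 0 0 0.015; 0 0 0.045 0 0 0 0.015; 0 0 0.05 0 0 0 0.015; 0 0 0.05 0 0 0 0.015; 0 0 0.05 0 0 0 0.03; 0 0 0.05 0 0 0 0.045; 0 0 0.05 0 0 0 0.06; 0 0 0.05 0 0 0 0.07; 0 0 0.05 0 0 0 0.07"
}}

```text
clock: 13.73
position: [0.6399, 0.1246, 0.0339]
tool_rot: [3.141, -0.0, 1.58]
force: [-0.1, -0.1, 0.9]
grip_width: 0.0701
finger_force: 0.0
```

Request:
{"op": "send_rows", "data": {
  "plan": "0 0 -0.01 0 0 0 0.07; 0 0 -0.03 0 0 0 0.07; 0 0 -0.06 0 0 0 0.085; 0 0 -0.09 0 0 0 0.085; -0.015 -0.01 -0.1 0 0 0 0.085; -0.045 -0.03 -0.1 0 0 0 0.085; -0.08 -0.05 -0.1 0 0 0 0.085; -0.115 -0.07 -0.1 0 0 0 0.085; -0.15 -0.09 -0.1 0 0 0 0.085; -0.185 -0.11 -0.1 0 0 0 0.085"
}}

```text
clock: 14.57
position: [0.5305, -0.0627, 0.1347]
tool_rot: [3.141, -0.0, 1.58]
force: [1.3, -1.3, 0.9]
grip_width: 0.0849
finger_force: 0.0
```

Request:
{"op": "send_rows", "data": {
  "plan": "-0.035 -0.015 0 0 0 0 0.085; -0.07 -0.03 0 0 0 0 0.085; -0.1 -0.043 0 0 0 0 0.085; -0.125 -0.05 0 0 0 0 0.085; -0.14 -0.056 0 0 0 0 0.085; -0.146 -0.056 0 0 0 0 0.085; -0.146 -0.056 0 0 0 0 0.085; -0.146 -0.056 0 0 0 0 0.085"
}}

```text
clock: 15.23
position: [0.4774, -0.2072, 0.1341]
tool_rot: [3.141, -0.0, 1.58]
force: [0.1, -0.2, -0.3]
grip_width: 0.0852
finger_force: 0.0
```

Request:
{"op": "send_rows", "data": {
  "plan": "-0.001 0 0.015 0 0 0 0.085; -0.001 0 0.04 0 0 0 0.085; -0.001 0 0.065 0 0 0 0.085; -0.001 0 0.085 0 0 0 0.085; -0.001 0 0.094 0 0 0 0.085; -0.001 0 0.094 0 0 0 0.06; -0.001 0 0.094 0 0 0 0.035; -0.001 0 0.094 0 0 0 0.015; -0.001 0 0.094 0 0 0 0.015; -0.001 0 0.094 0 0 0 0.015"
}}

```text
clock: 16.07
position: [0.4776, -0.2089, 0.0408]
tool_rot: [3.14, 0.0, 1.58]
force: [0.3, 2.0, 14.9]
grip_width: 0.0263
finger_force: 48.6
```

Request:
{"op": "send_rows", "data": {
  "plan": "0 0 0 0 0 0 0.015; 0 0 0 0 0 0 0.015; 0 0 0 0 0 0 0.015; 0 0 0 0 0 0 0.015; 0 0 -0.005 0 0 0 0.015; 0 0 -0.015 0 0 0 0.015; 0 0 -0.03 0 0 0 0.015; 0 0 -0.05 0 0 0 0.015; 0 0 -0.072 0 0 0 0.015; 0 0 -0.072 0 0 0 0.015"
}}

```text
clock: 16.9
position: [0.4783, -0.2096, 0.116]
tool_rot: [3.137, 0.001, 1.579]
force: [0.6, -0.3, -0.9]
grip_width: 0.0262
finger_force: 49.5
```

Request:
{"op": "send_rows", "data": {
  "plan": "0.012 0 0 0 0 0 0.015; 0.04 0.005 0 0 0 0 0.015; 0.075 0.015 0 0 0 0 0.015; 0.112 0.03 0 0 0 0 0.015; 0.15 0.045 0 0 0 0 0.015; 0.187 0.06 0 0 0 0 0.015; 0.224 0.075 0 0 0 0 0.015; 0.26 0.09 0 0 0 0 0.015; 0.296 0.108 0 0 0 0 0.015; 0.33 0.127 0 0 0 0 0.015"
}}

```text
clock: 17.73
position: [0.6004, 0.1255, 0.1117]
tool_rot: [-3.141, -0.0, 1.581]
force: [0.7, -0.0, -0.8]
grip_width: 0.0265
finger_force: 49.5
```

Request:
{"op": "send_rows", "data": {
  "plan": "0.03 0.018 0 0 0 0 0.015; 0.055 0.034 0 0 0 0 0.015; 0.07 0.044 0 0 0 0 0.015; 0.076 0.047 0.005 0 0 0 0.015; 0.076 0.047 0.02 0 0 0 0.015; 0.076 0.047 0.04 0 0 0 0.015; 0.076 0.047 0.05 0 0 0 0.015; 0.076 0.047 0.05 0 0 0 0.015; 0.076 0.047 0.05 0 0 0 0.015"
}}

```text
clock: 18.48
position: [0.6468, 0.1983, 0.0616]
tool_rot: [-3.141, 0.001, 1.579]
force: [-0.4, -0.5, -1.8]
grip_width: 0.0265
finger_force: 49.5
```

Foot height is the TCP less about 34 mm, so I'm lowering to a TCP z of 0.0376.

Request:
{"op": "send_rows", "data": {
  "plan": "0 0.001 0.01 0 0 0 0.015; 0 0.001 0.018 0 0 0 0.015; 0 0.001 0.023 0 0 0 0.015; 0 0.001 0.024 0 0 0 0.015; 0 0.001 0.024 0 0 0 0.015; 0 0.001 0.024 0 0 0 0.03; 0 0.001 0.024 0 0 0 0.045; 0 0.001 0.024 0 0 0 0.06; 0 0.001 0.024 0 0 0 0.07; 0 0.001 0.024 0 0 0 0.07"
}}

```text
clock: 19.32
position: [0.6482, 0.1988, 0.0378]
tool_rot: [-3.141, 0.0, 1.58]
force: [1.1, -0.9, -0.1]
grip_width: 0.0704
finger_force: 0.0
```

Request:
{"op": "send_rows", "data": {
  "plan": "0 0 -0.01 0 0 0 0.07; 0 0 -0.03 0 0 0 0.07; 0 0 -0.06 0 0 0 0.085; 0 0 -0.1 0 0 0 0.085; 0 -0.02 -0.12 0 0 0 0.085; 0 -0.05 -0.15 0 0 0 0.085; 0 -0.085 -0.16 0 0 0 0.085; 0 -0.115 -0.16 0 0 0 0.085; 0 -0.135 -0.16 0 0 0 0.085; 0 -0.135 -0.16 0 0 0 0.085"
}}

```text
clock: 20.15
position: [0.5099, 0.1979, 0.199]
tool_rot: [-3.141, -0.001, 1.581]
force: [0.4, 0.8, 0.4]
grip_width: 0.0848
finger_force: 0.0
```

Run:
```python
from h import *
g=imaging.grab_frame("scene")["color"][190:330,150:420,::-1]; t=imaging.grab_frame("top")["color"][95:165,120:300,::-1]
a=cv2.resize(g,(560,290),interpolation=cv2.INTER_CUBIC); b=cv2.resize(t,(560,218),interpolation=cv2.INTER_CUBIC)
cv2.imwrite("pics/a3.png",np.vstack([a,b])); print(observe()["position"])
```

```text
[0.51317748 0.197881   0.19888209]
```

View pics/a3.png

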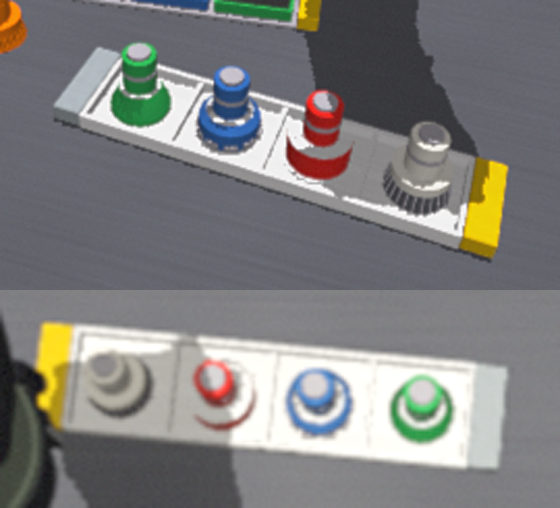

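All four heads stand upright in their pockets. From the yellow end the order is white, red, blue, green, and the gripper is clear.

```bash
python3 -c "
from workcell import bot; print(bot.job_done())"
```

```text
the job is handed in; nothing more can be done
None
```

The job is handed in: all four heads stand upright in the aluminium rack in reverse order (white, red, blue, green from the yellow end), confirmed by the final pictures, but no verdict was returned.

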